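# Pop the test reader's sample lid

## Robot

A 6-joint arm with a two-finger parallel gripper is mounted at the origin on the work surface. World frame = base frame: x ahead of the robot, y to its left, z up, the work surface at z = 0. Lengths are in m, angles in rad, forces in N, time in s.
With the tool pointing down it reaches from about 0.35 to 0.975 m from the base axis. Payload 4.9 kg.
Tool frame: the origin (TCP) lies at the very end of the fingers, on their centre line; the grasp point (between the pads) lies behind it (manip.pinch_z is the y of the grasp point in the tool frame, in m); y points along the fingers, x is the direction in which the jaws open and shut, and the axes are right-handed (so a half turn about y gives the same grasp; the last joint's range is limited). The gripper opens to 85 mm and grips with 20 to 120 N. Pads are 22 mm wide; open, the fingers measure 114 mm over their backs; the gripper's body (76 mm by 85 mm) begins 54 mm behind the grasp point. The pads swing forward as they close: fully open they stand 13 mm farther back than shut.
Start: joints at [0.995, 0.053, 1.613, -0, 1.476, -0.119], TCP at [0.276, 0.561, 0.208] pointing down, gripper open.
Joint ranges: [-3.01, 3.01], [-1.01, 2.22], [0.06, 2.58], [-1.02, 4.17], [0.09, 2.62], [-3.14, 3.14]. Speed limits (rad/s): [2.57, 2.57, 3.14, 3.14, 3.14, 3.14].

## Interface

Orientations are given as a unit quaternion [w, x, y, z].
In Python, from plant import manip gives the robot as it stands.
- The arm moves only by the tool drive_tool, never from a script. Its argument "motion" is a list of rows, each a list of 3 entries, a list of its own where there are three numbers: the shift along the tool's x, y, z in units of 25 mm (1.0 is 25 mm), then the turn, a rotation vector about the tool's x, y, z in units of 5 degrees (1.0 is 5 degrees), then the closure, from -1 (fully open) to 1 (shut). A call has 1 to 12 rows; each row shifts and turns the commanded pose from where the row before left it, along the tool's axes as they then stand; what a row does not reach is not made up. A row lasts 1/10 s, in which the tool goes at most 50 mm and 8.59 degrees, less where a joint would pass 70% of its speed; a pose out of reach is approached as far as the arm can. A call is refused whole if a number of a shift passes 1 or a number of a turn 1, either way. A call with a gripper value outside its range is refused whole. The fingers move at their own pace and stop on an object; the grip force is fixed at half the most. Time passes only in rows, so rows that do not move let the fingers close. It gives the time, the measured TCP pose, the force and the opening at its end, in the units of the state.
- manip.state(): the state, without advancing time (a new reading comes with each control period).
- manip.grab_frame(name): name is "scene" or "top" or "wrist"; returns a dict with "img" (420x560x3 uint8, blue, green, red), "range_z" (420x560 float32, m along the optical axis (not along the pixel's ray), 0 where there is no reading), "camera_matrix" (3x3 intrinsics, pixels), "k1" (the pictures are not rectified: a ray, as slopes to the right and down, at radius r is drawn at 1 + k1 r^2 times it, then the intrinsics apply), "world_from_camera" (4x4, takes a point from camera to world coordinates); the wrist camera has in their place "T_tool_cam" (4x4, takes a point from camera to tool coordinates, whose origin is the TCP and whose axes are the tool frame's). Camera axes: x right, y down, z forward; pixel columns grow to the right and rows downward; lengths in m; the calibration is good to about 2 mm. A picture is of the moment at which its call begins: read the wrist's pose just before it.
- manip.job_done(): hands the job in, once; it reports no verdict.
The state is a dict: "time": time; "joint_pos": joint angles; "joint_vel": joint speeds; "joint_efforts": joint torques, N m; "tool_pos": TCP position; "tool_rot": TCP orientation; "contact_force": force on the tool from outside, world axes, zero at the start; "ft_torque": the same for the moment, N m; "gripper_width": opening from 0.0 (shut) to 1.0 (fully open).
Only numpy, scipy, OpenCV 4.12 (cv2) and the standard library are available. Lean on these libraries where they do the work, as an engineer would, in place of code of your own. Each camera call takes 0.05 s, during which the arm holds its last target. There are 200 camera calls.

## Task

Open the sample lid of the test reader (the narrower of the two white instruments on the desk, the one with the small screen): press the round pad on its lid down once with a fingertip until the push-push catch lets go, then take the hand clear and watch the lid swing up and stay fully open by itself. Do not touch the lid again once it is up or push it back down, leave the label printer's lid shut, and leave the jar, the bottle and the phone where they stand.

Things in the scene. Friction and masses are not known exactly. Their poses are not given: they have to be found in the camera images.
- reader: Test reader, fixed: white case 170 mm long (x), 100 wide (y), deck 60 mm above the desk, black screen 30 x 62 mm on the front strip of the deck. Origin: centre of its underside; -x is its front, towards the robot, turned up to 0.35 rad; z up. It stands left or right of the printer. Its grey lid, 90 mm long (x) and 55 wide, has its flat top 72 mm above the desk and sinks into a well when pressed.
- reader_pad (a point): Centre of the flat round black pad, 22 mm across, on top of the reader's lid (level with it to 1 mm), 72 mm from the hinge, 18 mm from the free front edge; moves with the lid. Pressed here the catch lets go after about 3 mm at 2 to 4 N; hard stop after 7 mm. As the finger leaves, the lid follows it with about 2 N. A shorter press leaves it latched and may be repeated.
- reader_hinge (a point): Middle of the lid's hinge line: parallel to the reader's y, 55 mm behind (+x of) its centre, 60 mm above the desk. The lid swings up about it, away from the robot, in about 2 s; a finger that lifts up and to the front at 0.1 m/s or more gets clear. Pressing an opened lid fully home would latch it again.
- reader_lid (a joint): Angle of the reader's lid, rad; hinged along the lid's far edge; 0 = shut and held by its catch (reads within 0.03 of 0), negative = pressed in below that (hard stop -0.10), positive = swung up, 1.25 = fully open against its stop.
- printer: Label printer, fixed to the desk: white plastic case 170 mm long (its x), 150 mm wide (its y), deck 60 mm high, a label sticking out of a slot on the strip nearest the robot, no screen. Origin, axes and heights as on the reader. Its grey lid, 90 mm long and 112 wide, has the same kind of catch: not to be pressed.
- printer_lid (a joint): Angle of the printer's lid, rad; hinged along the lid's far edge; 0 = shut and held by its catch (reads within 0.03 of 0), negative = pressed in below that (hard stop -0.10), positive = swung up, 1.25 = fully open against its stop.
- jar_mid (a point): Centre (half-way up) of the loose clear specimen jar with white cap, 48 mm across, 62 mm high, standing nearer to the robot than the two instruments. z = its own axis.
- gel_mid (a point): Centre (half-way up) of the loose hand-gel bottle, 60 mm across, 150 mm high, standing beyond the two instruments. z = its own axis.
- phone_mid (a point): Loose white desk phone with handset on top, 190 x 160 mm, 70 mm high, on the robot's left; the point is at its centre, 20 mm above the desk. z = up.
There are look-alikes about, which are no part of the job. There is more than one size of the part that bears phone_mid; the job needs the larger.

How it is judged:
On the way, in this order (a step that is already met when the one before it is completed fails the run):
1. a finger presses the reader's lid in far enough to trip its catch (past -0.035 rad) (value of joint reader_lid below -0.035 rad and contact force between the fingers and reader_lid above 0.3 N), for 0.01 s.
2. the lid swings up past 1.15 rad and stays there for 1 s with nothing of the robot touching it (value of joint reader_lid above 1.15 rad and contact force between each of the arm, the fingers and reader_lid below 0.1 N), for 1 s.
At the end, for the whole second after the job is handed in: The reader's lid stands open past 1.15 rad at rest by itself, the printer's lid is still latched shut (between -0.03 and 0.05 rad), and the jar, bottle and phone stand upright (within 0.3 rad) within 30 mm of where they began (value of joint reader_lid above 1.15 rad and velocity of joint reader_lid below 0.1 rad/s and value of joint printer_lid between -0.03 and 0.05 rad and distance of each of jar_mid, gel_mid, phone_mid from where it was at the start of the episode below 0.03 m and angle between each of jar_mid, gel_mid, phone_mid's own z axis and vertical below 0.3 rad); the robot touches nothing.
It fails at once if the reader's lid is touched after it has risen (past 0.9 rad) (value of joint reader_lid above 0.9 rad and contact force between any of the arm, the fingers and reader_lid above 0.3 N).
It fails at once if the rising reader lid is pushed back down (value of joint reader_lid above 0.1 rad and velocity of joint reader_lid below -0.15 rad/s and contact force between any of the arm, the fingers and reader_lid above 0.3 N).
It fails at once if the printer's lid is pressed in (more than 0.03 rad) or comes open (value of joint printer_lid below -0.03 rad or value of joint printer_lid above 0.05 rad).
It fails at once if the jar, the bottle or the phone is shifted or lifted more than 30 mm, or tipped more than 0.3 rad (distance of any of jar_mid, gel_mid, phone_mid from where it was at the start of the episode above 0.03 m or angle between any of jar_mid, gel_mid, phone_mid's own z axis and vertical above 0.3 rad).
It also fails if it takes over 32 s, if anything falls off the work surface, if the arm or the gripper's body presses on something with over 40 N, if the wrist force passes 120 N, or if a joint passes its speed limit or range.

## Working session

There is one attempt and no reset: what is moved stays moved. The work goes in short steps, Python scripts to look and compute and a tool call to move; the robot and the scene stay as the last step left them, time stands still between calls to the robot, and variables do not carry over. Pictures are saved under pics/ and viewed, about 8 in all and at most 12, crops included, and the job is handed in when it is done.

Besides the shell and the picture viewer there is one more tool, called after "Emit:" in YAML: its name, and indented under it one key for each argument. drive_tool: Moves the arm, as the interface text tells. Its arguments: {"type":"object","properties":{"motion":{"type":"array","items":{"type":"array"}}},"required":["motion"]}

```bash
mkdir -p pics
python3 - <<'E'
from plant import manip
import cv2,numpy as np,pickle
print(manip.state(), manip.pinch_z)
for n in("scene","top"):
    f=manip.grab_frame(n);pickle.dump(f,open(n+".pkl","wb"));cv2.imwrite(f"pics/{n}1.png",f["img"])
    print(n,f["camera_matrix"],f["k1"],f["world_from_camera"])
E
```

```text
{'time': 0.0, 'joint_pos': array([ 9.95002864e-01,  5.33815862e-02,  1.61432061e+00,  1.79777936e-06,
        1.47598688e+00, -1.18996113e-01]), 'joint_vel': array([-0.00100092, -0.0002776 , -0.00023824,  0.00052095,  0.00025019,
       -0.00018486]), 'joint_efforts': array([-3.35508130e-04, -3.93697643e+01, -3.70170343e+01, -1.83739094e-04,
        6.97254945e-03, -1.14392984e-05]), 'tool_pos': array([0.27529689, 0.56034607, 0.20673184]), 'tool_rot': array([-0.59991005,  0.60053764,  0.37313431, -0.37447731]), 'contact_force': array([-0.11074398, -0.18823941,  0.35826611]), 'ft_torque': array([0.04051264, 0.0024877 , 0.06517262]), 'gripper_width': 1.0014767249140286} -0.0187
scene [[527.05259453   0.         280.69961666]
 [  0.         527.05259453 208.89847496]
 [  0.           0.           1.        ]] 0.01277261610618306 [[-0.50019437  0.6449317  -0.57781373  1.31174205]
 [ 0.86577784  0.38428287 -0.32055486  0.60817425]
 [ 0.01530793 -0.66059805 -0.75058369  1.11891583]
 [ 0.          0.          0.          1.        ]]
top [[468.58735386   0.         272.08319185]
 [  0.         468.58735386 210.63239579]
 [  0.           0.           1.        ]] -0.12439856599021618 [[-0.00597434 -0.98744376  0.15785792  0.33433693]
 [-0.99968828  0.00972452  0.02299495  0.12503026]
 [-0.02424132 -0.15767133 -0.98719406  1.13319337]
 [ 0.          0.          0.          1.        ]]
```

View pics/top1.png

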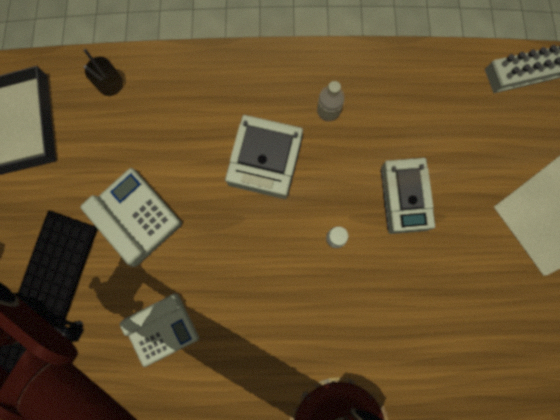

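View pics/scene1.png

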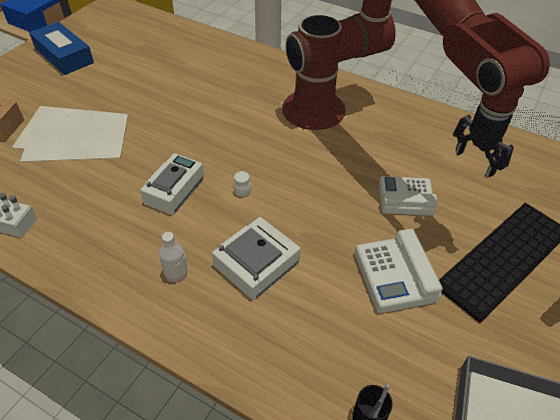

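The top view shows the reader at about (410,195), with its pad near (412,200) and screen at (413,220). The printer is at (265,157), the jar at (338,236), the bottle at (332,100) and the larger phone at (130,217). The scene view agrees: the reader is at (172,183), with its pad near (182,168).

```bash
cat > h.py <<'E'
import cv2,numpy as np
from scipy.spatial.transform import Rotation as R
def ray(f,uv,T):
    K=f["camera_matrix"];d=np.array([f["k1"],0,0,0,0])
    n=cv2.undistortPoints(np.array([[uv]],float),K,d)[0,0]
    return T[:3,3],T[:3,:3]@np.array([n[0],n[1],1])
def onz(f,uv,z,T=None):
    T=f["world_from_camera"] if T is None else T
    o,d=ray(f,uv,T);return o+d*(z-o[2])/d[2]
def pose(s):
    q=s["tool_rot"];T=np.eye(4);T[:3,:3]=R.from_quat([q[1],q[2],q[3],q[0]]).as_matrix();T[:3,3]=s["tool_pos"];return T
def dark(f,box,thr,amin=15,amax=900):
    x0,y0,x1,y1=box;g=cv2.cvtColor(f["img"],cv2.COLOR_BGR2GRAY)[y0:y1,x0:x1]
    n,l,st,c=cv2.connectedComponentsWithStats((g<thr).astype(np.uint8))
    return [(c[i]+[x0,y0],st[i,2:]) for i in range(1,n) if amin<st[i,4]<amax]
E
python3 - <<'E'
from h import *;import pickle
f=pickle.load(open("top.pkl","rb"));s=pickle.load(open("scene.pkl","rb"))
for t in(25,35,45):
    for n,F,b in(("top",f,(402,188,422,210)),("scene",s,(165,155,195,180))):
        for c,w in dark(F,b,t,8):print(t,n,c,w,onz(F,c,.072))
for n,uv,z in(("screen",(413,220),.06),("hingeL",(394,168),.06),("hingeR",(425,165),.06),("jar",(338,236),.062),("printerpad",(262,159),.072)):print(n,onz(f,uv,z))
T=pose(manip.state()) if 0 else None
from plant import manip
print(pose(manip.state())[:3,:3])
E
```

```text
25 top [412.31578947 199.47368421] [ 7  8 38] [ 0.52696318 -0.17475968  0.072     ]
25 scene [191.18181818 164.90909091] [ 7  6 11] [ 0.49184302 -0.14108107  0.072     ]
25 scene [174.58823529 168.58823529] [ 6  4 17] [ 0.52791179 -0.17218121  0.072     ]
35 top [412.43396226 199.54716981] [ 8  8 53] [ 0.52678812 -0.17502788  0.072     ]
35 scene [191.33333333 164.83333333] [ 7  6 12] [ 0.49137179 -0.14089764  0.072     ]
35 scene [174.25       168.54166667] [ 8  4 24] [ 0.52825049 -0.17311114  0.072     ]
45 top [412.29230769 199.66153846] [ 9  9 65] [ 0.52652226 -0.17468012  0.072     ]
45 scene [190.0625 165.1875] [10  6 16] [ 0.49439265 -0.14312001  0.072     ]
45 scene [174.2 168.7] [ 8  5 30] [ 0.52883187 -0.17283969  0.072     ]
screen [ 0.48069349 -0.17717081  0.06      ]
hingeL [ 0.60508103 -0.13861813  0.06      ]
hingeR [ 0.61203531 -0.21361443  0.06      ]
jar [ 0.44519647 -0.00094484  0.062     ]
printerpad [0.62661662 0.17261976 0.072     ]
[[ 4.41074457e-01 -9.61350448e-04 -8.97469999e-01]
 [ 8.97468645e-01 -1.56841741e-03  4.41075472e-01]
 [-1.83163567e-03 -9.99998308e-01  1.70993028e-04]]
```

Both views put the pad at about (0.527, -0.174), and they agree to 2 mm. The pad-to-screen distance also fits. I'll travel at the current height with the fingers shut.

Emit:
drive_tool:
  motion:
    - [[-0.5,0,-0.5],[0,0,0],1]
    - [[-1,0,-1],[0,0,0],1]
    - [[-1,0,-1],[0,0,0],1]
    - [[-1,0,-1],[0,0,0],1]
    - [[-1,0,-1],[0,0,0],1]
    - [[-1,0,-1],[0,0,0],1]
    - [[-1,0,-1],[0,0,0],1]
    - [[-1,0,-1],[0,0,0],1]
    - [[-1,0,-1],[0,0,0],1]
    - [[-1,0,-1],[0,0,0],1]
    - [[-1,0,-1],[0,0,0],1]
    - [[-1,0,-1],[0,0,0],1]

```text
time: 1.3
tool_pos: [0.4066, 0.1739, 0.2077]
tool_rot: [-0.6, 0.6, 0.374, -0.374]
contact_force: [0.2, 0.2, 0.2]
gripper_width: 0.003
```

Emit:
drive_tool:
  motion:
    - [[-1,0,-1],[0,0,0],1]
    - [[-1,0,-1],[0,0,0],1]
    - [[-1,0,-1],[0,0,0],1]
    - [[-1,0,-1],[0,0,0],1]
    - [[-1,0,-1],[0,0,0],1]
    - [[-1,0,-1],[0,0,0],1]
    - [[-1,0,-1],[0,0,0],1]
    - [[-1,0,-1],[0,0,0],1]
    - [[-1,0,-1],[0,0,0],1]
    - [[-0.8,0,-0.8],[0,0,0],1]
    - [[-0.5,0,-0.6],[0,0,0],1]
    - [[0,0,0],[0,0,0],1]

```text
time: 2.5
tool_pos: [0.526, -0.172, 0.2075]
tool_rot: [0.601, -0.601, -0.372, 0.373]
contact_force: [0.8, 0.9, -0.6]
gripper_width: 0.005
```

Run:
```python
from h import *;from plant import manip;import pickle
s=manip.state();f=manip.grab_frame("wrist");print(s["time"],s["tool_pos"],s["gripper_width"],s["contact_force"])
T=pose(s)@f["T_tool_cam"];pickle.dump((s,f),open("w.pkl","wb"));cv2.imwrite("pics/w1.png",f["img"])
P=T[:3,:3].T@(np.array([.527,-.174,.072])-T[:3,3]);K=f["camera_matrix"];print("pad expected at",(K@P)[:2]/P[2])
for c,w in dark(f,(0,0,560,420),35,100,9000):print(c,w,onz(f,c,.072,T))
```

```text
2.5 [ 0.52601512 -0.17204743  0.20748888] 0.004588983577505179 [ 0.83683225  0.85478317 -0.55311462]
pad expected at [280.16580411 195.51469545]
```

View pics/w1.png

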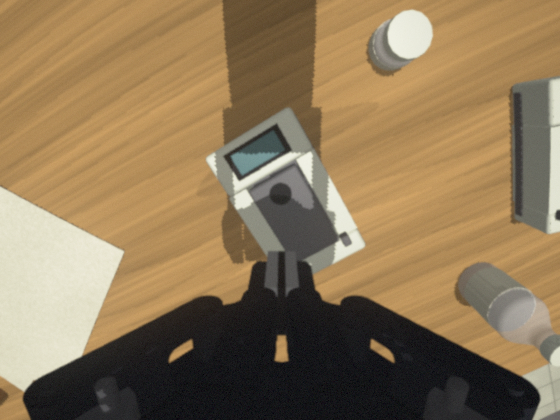

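The wrist view shows the pad at (281,193), against a predicted (280,195.5), so the position holds to about 1 mm. The finger is above it, so I'll descend to just over the pad.

Emit:
drive_tool:
  motion:
    - [[0,0.7,0],[0,0,0],1]
    - [[0,1,0],[0,0,0],1]
    - [[0,1,0],[0,0,0],1]
    - [[0,1,0],[0,0,0],1]
    - [[0,0.7,0],[0,0,0],1]
    - [[0,0.4,0],[0,0,0],1]
    - [[0,0.2,0],[0,0,0],1]
    - [[0,0,0],[0,0,0],1]

```text
time: 3.35
tool_pos: [0.5263, -0.1693, 0.0829]
tool_rot: [0.6, -0.6, -0.374, 0.374]
contact_force: [0.2, 0.5, 0.3]
gripper_width: 0.003
```

Emit:
drive_tool:
  motion:
    - [[0,0.1,0],[0,0,0],1]
    - [[0,0.1,0],[0,0,0],1]
    - [[0,0,0],[0,0,0],1]

```text
time: 3.65
tool_pos: [0.5268, -0.1698, 0.0783]
tool_rot: [-0.6, 0.6, 0.374, -0.374]
contact_force: [0.2, -0.2, -0.3]
gripper_width: 0.0
```

Emit:
drive_tool:
  motion:
    - [[-0.14,0,-0.07],[0,0,0],1]
    - [[0,0.1,0],[0,0,0],1]
    - [[0,0.1,0],[0,0,0],1]
    - [[0,0,0],[0,0,0],1]

```text
time: 4.05
tool_pos: [0.5263, -0.1735, 0.0724]
tool_rot: [0.601, -0.6, -0.374, 0.374]
contact_force: [-0.5, 0.3, -0.1]
gripper_width: 0.003
```

Emit:
drive_tool:
  motion:
    - [[0,0.06,0],[0,0,0],1]
    - [[0,0.06,0],[0,0,0],1]
    - [[0,0,0],[0,0,0],1]

```text
time: 4.35
tool_pos: [0.5265, -0.1735, 0.0697]
tool_rot: [0.6, -0.6, -0.374, 0.374]
contact_force: [-0.8, 0.4, -0.2]
gripper_width: -0.0
```

Emit:
drive_tool:
  motion:
    - [[0,0.06,0],[0,0,0],1]
    - [[0,0.04,0],[0,0,0],1]
    - [[0,0,0],[0,0,0],1]

```text
time: 4.65
tool_pos: [0.5265, -0.1735, 0.0673]
tool_rot: [0.6, -0.6, -0.374, 0.374]
contact_force: [0.2, -0.2, -1.0]
gripper_width: 0.004
```

Emit:
drive_tool:
  motion:
    - [[0,0.06,0],[0,0,0],1]
    - [[0,0,0],[0,0,0],1]

```text
time: 4.85
tool_pos: [0.5266, -0.1736, 0.0658]
tool_rot: [0.6, -0.6, -0.374, 0.374]
contact_force: [-0.4, -0.4, -0.1]
gripper_width: 0.001
```

Run:
```python
from h import *;from plant import manip
for n in("wrist","scene"):
    s=manip.state();f=manip.grab_frame(n);print(s["tool_pos"],s["contact_force"],s["ft_torque"])
    if n=="wrist":a=f["img"]
    else:b=cv2.resize(f["img"][120:240,110:250],None,fx=3.5,fy=3.5)
b=cv2.resize(b,(400,343));a=cv2.resize(a[:300,80:480],(400,300))
c=np.zeros((343,800,3),np.uint8);c[:300,:400]=a;c[:,400:]=b;cv2.imwrite("pics/press.png",c)
```

```text
[ 0.52656009 -0.17357623  0.06580517] [-0.36815936 -0.40619487 -0.13799858] [0.02214083 0.01688833 0.02100336]
[ 0.52659268 -0.17359991  0.06589972] [ 0.55351056  0.11004016 -0.07733804] [-0.01271309  0.04169372  0.04569328]
```

View pics/press.png

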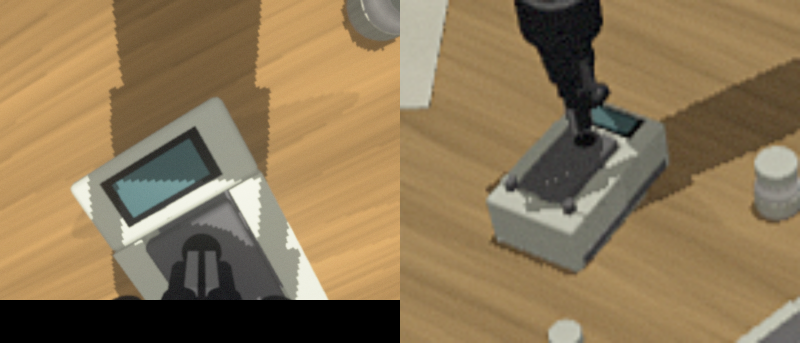

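The fingertip is at the pad (wrist tile about (202,245)), but there's no clear contact force yet. I'll keep feeling downward.

Emit:
drive_tool:
  motion:
    - [[0,0.06,0],[0,0,0],1]
    - [[0,0,0],[0,0,0],1]

```text
time: 5.15
tool_pos: [0.5265, -0.1736, 0.0643]
tool_rot: [0.6, -0.6, -0.374, 0.374]
contact_force: [-0.5, -0.2, 0.2]
gripper_width: -0.002
```

Emit:
drive_tool:
  motion:
    - [[0,0.06,0],[0,0,0],1]
    - [[0,0,0],[0,0,0],1]

```text
time: 5.35
tool_pos: [0.5265, -0.1736, 0.0628]
tool_rot: [0.6, -0.6, -0.374, 0.374]
contact_force: [-0.8, 0.4, -0.3]
gripper_width: -0.002
```

No force at 9 mm below nominal. I'll check lid and fingertip heights with the depth data.

Run:
```python
from h import *;from plant import manip;import pickle
def cloud(f,T,box):
    u0,v0,u1,v1=box;P=[]
    for v in range(v0,v1):
        for u in range(u0,u1):
            z=f["range_z"][v,u]
            if z>0:
                o,d=ray(f,(u,v),T);P.append([u,v,*(o+d*z)])
    return np.array(P)
s,f=pickle.load(open("w.pkl","rb"));T=pose(s)@f["T_tool_cam"]
for b in((276,188,286,198),(290,220,310,235),(250,172,260,178),(150,250,170,270)):print("old",b,np.median(cloud(f,T,b),0)[2:])
print("fingertip old",cloud(f,T,(275,250,290,262))[::40])
t=pickle.load(open("top.pkl","rb"))
for b in((410,197,415,203),(408,175,416,185),(370,190,375,200)):print("top",np.median(cloud(t,t["world_from_camera"],b),0)[2:])
s=manip.state();f=manip.grab_frame("wrist");T=pose(s)@f["T_tool_cam"];pickle.dump((s,f),open("w2.pkl","wb"))
for v in range(220,300,4):
    print(v,[np.round(cloud(f,T,(u,v,u+1,v+1))[0,2:],3).tolist() if f["range_z"][v,u]>0 else 0 for u in(272,281,290)])
cv2.imwrite("pics/w3.png",cv2.resize(f["img"][180:330,180:380],None,fx=4,fy=4))
```

```text
old (276, 188, 286, 198) [ 0.5239564  -0.17218932  0.07382611]
old (290, 220, 310, 235) [ 0.5651214  -0.17097633  0.07277191]
old (250, 172, 260, 178) [ 0.49836073 -0.1888189   0.06067765]
old (150, 250, 170, 270) [ 0.5495697  -0.36350298  0.00095185]
fingertip old [[ 2.75000000e+02  2.50000000e+02  5.81552342e-01 -2.07403563e-01
   6.06011527e-02]
 [ 2.85000000e+02  2.52000000e+02  5.15920435e-01 -1.65375860e-01
   2.37646046e-01]
 [ 2.80000000e+02  2.55000000e+02  5.15119004e-01 -1.67611964e-01
   2.40413129e-01]
 [ 2.75000000e+02  2.58000000e+02  5.13411465e-01 -1.69256311e-01
   2.45338327e-01]
 [ 2.85000000e+02  2.60000000e+02  5.16070693e-01 -1.65555919e-01
   2.45858037e-01]]
top [ 0.52647393 -0.17323354  0.07424632]
top [ 0.57336987 -0.17471204  0.0728673 ]
top [ 0.55167928 -0.09491623  0.00176162]
220 [[0.506, -0.169, 0.069], [0.508, -0.165, 0.072], [0.51, -0.16, 0.072]]
224 [[0.507, -0.17, 0.072], [0.509, -0.166, 0.072], [0.511, -0.161, 0.073]]
228 [[0.509, -0.171, 0.072], [0.511, -0.167, 0.073], [0.513, -0.162, 0.072]]
232 [[0.511, -0.172, 0.072], [0.514, -0.168, 0.072], [
[... 548 characters left out ...]
5, 0.101]]
264 [[0.514, -0.172, 0.106], [0.516, -0.169, 0.106], [0.517, -0.165, 0.106]]
268 [[0.514, -0.172, 0.109], [0.516, -0.169, 0.109], [0.517, -0.165, 0.109]]
272 [[0.514, -0.172, 0.112], [0.516, -0.169, 0.113], [0.518, -0.165, 0.112]]
276 [[0.514, -0.172, 0.116], [0.516, -0.169, 0.116], [0.517, -0.165, 0.116]]
280 [[0.515, -0.172, 0.118], [0.516, -0.169, 0.119], [0.517, -0.166, 0.119]]
284 [[0.514, -0.172, 0.123], [0.516, -0.169, 0.123], [0.518, -0.166, 0.121]]
288 [[0.515, -0.172, 0.124], [0.516, -0.169, 0.125], [0.518, -0.166, 0.124]]
292 [[0.513, -0.171, 0.13], [0.518, -0.17, 0.124], [0.517, -0.166, 0.129]]
296 [[0.513, -0.171, 0.132], [0.519, -0.17, 0.124], [0.517, -0.166, 0.132]]
```

View pics/w3.png

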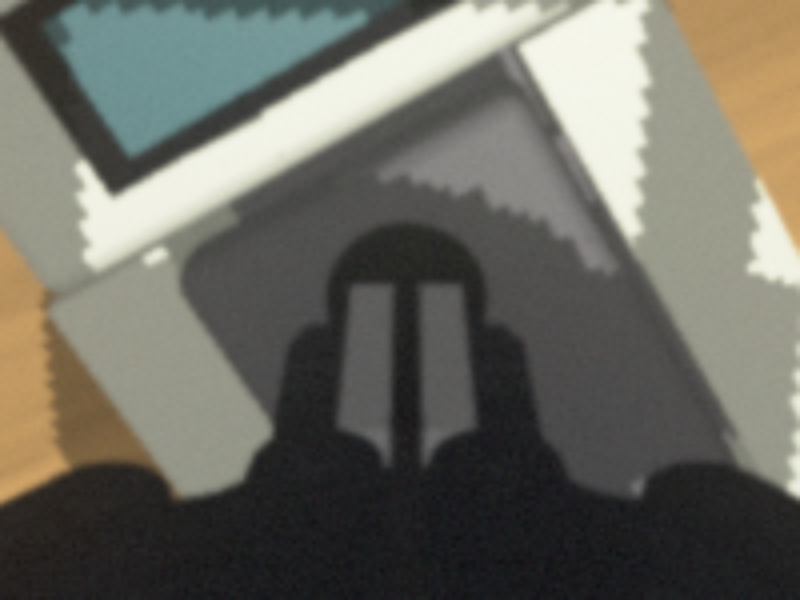

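The view shows a gap between finger and pad: the finger's lower edge (full-frame row 250) is at z≈0.090, while the lid is still at 0.072–0.074 and latched. The shut fingers therefore end well behind the nominal TCP. I'll go down about 12 mm more, then feel.

Emit:
drive_tool:
  motion:
    - [[0,0.2,0],[0,0,0],1]
    - [[0,0.2,0],[0,0,0],1]
    - [[0,0.08,0],[0,0,0],1]
    - [[0,0,0],[0,0,0],1]

```text
time: 5.8
tool_pos: [0.5261, -0.1734, 0.0502]
tool_rot: [0.601, -0.6, -0.374, 0.374]
contact_force: [0.1, 0.4, -0.2]
gripper_width: 0.003
```

Emit:
drive_tool:
  motion:
    - [[0,0.06,0],[0,0,0],1]
    - [[0,0.04,0],[0,0,0],1]
    - [[0,0,0],[0,0,0],1]

```text
time: 6.1
tool_pos: [0.5268, -0.1737, 0.0488]
tool_rot: [-0.6, 0.6, 0.374, -0.374]
contact_force: [-0.4, -0.6, -0.0]
gripper_width: -0.001
```

Emit:
drive_tool:
  motion:
    - [[0,0.06,0],[0,0,0],1]
    - [[0,0,0],[0,0,0],1]

```text
time: 6.3
tool_pos: [0.5267, -0.1737, 0.0472]
tool_rot: [-0.6, 0.6, 0.374, -0.374]
contact_force: [-1.1, -0.7, 3.0]
gripper_width: 0.002
```

Contact: 3 N upward. I'll press on in small steps.

Emit:
drive_tool:
  motion:
    - [[0,0.06,0],[0,0,0],1]
    - [[0,0,0],[0,0,0],1]

```text
time: 6.5
tool_pos: [0.5265, -0.1737, 0.0455]
tool_rot: [-0.6, 0.6, 0.374, -0.374]
contact_force: [-1.8, -0.9, 1.8]
gripper_width: 0.003
```

Emit:
drive_tool:
  motion:
    - [[0,0.06,0],[0,0,0],1]
    - [[0,0,0],[0,0,0],1]

```text
time: 6.7
tool_pos: [0.5265, -0.1737, 0.0437]
tool_rot: [-0.6, 0.6, 0.374, -0.374]
contact_force: [-2.3, -0.5, 2.0]
gripper_width: -0.002
```

Emit:
drive_tool:
  motion:
    - [[0,0.04,0],[0,0,0],1]
    - [[-0.2,-0.8,0.4],[0,0,0],1]
    - [[-0.4,-1,0.8],[0,0,0],1]
    - [[-0.4,-1,0.8],[0,0,0],1]
    - [[-0.4,-1,0.8],[0,0,0],1]
    - [[-0.4,-1,0.8],[0,0,0],1]
    - [[-0.2,-1,0.4],[0,0,0],1]
    - [[0,-1,0],[0,0,0],1]
    - [[0,-0.5,0],[0,0,0],1]
    - [[0,0,0],[0,0,0],1]

```text
time: 7.7
tool_pos: [0.4161, -0.1749, 0.2274]
tool_rot: [-0.599, 0.601, 0.375, -0.373]
contact_force: [0.3, -0.2, 0.2]
gripper_width: 0.003
```

Emit:
drive_tool:
  motion:
    - [[0,0,0],[0,0,0],1]
    - [[0,0,0],[0,0,0],1]
    - [[0,0,0],[0,0,0],1]
    - [[0,0,0],[0,0,0],1]
    - [[0,0,0],[0,0,0],1]
    - [[0,0,0],[0,0,0],1]
    - [[0,0,0],[0,0,0],1]
    - [[0,0,0],[0,0,0],1]
    - [[0,0,0],[0,0,0],1]
    - [[0,0,0],[0,0,0],1]
    - [[0,0,0],[0,0,0],1]
    - [[0,0,0],[0,0,0],1]

```text
time: 8.9
tool_pos: [0.4149, -0.1744, 0.2255]
tool_rot: [-0.6, 0.6, 0.374, -0.374]
contact_force: [0.4, 0.4, -0.1]
gripper_width: 0.002
```

Emit:
drive_tool:
  motion:
    - [[0,0,0],[0,0,0],1]
    - [[0,0,0],[0,0,0],1]
    - [[0,0,0],[0,0,0],1]
    - [[0,0,0],[0,0,0],1]
    - [[0,0,0],[0,0,0],1]
    - [[0,0,0],[0,0,0],1]
    - [[0,0,0],[0,0,0],1]
    - [[0,0,0],[0,0,0],1]
    - [[0,0,0],[0,0,0],1]
    - [[0,0,0],[0,0,0],1]
    - [[0,0,0],[0,0,0],1]
    - [[0,0,0],[0,0,0],1]

```text
time: 10.1
tool_pos: [0.4149, -0.1744, 0.2255]
tool_rot: [0.6, -0.6, -0.374, 0.374]
contact_force: [0.3, -0.4, 1.1]
gripper_width: 0.003
```

Run:
```python
from plant import manip;import cv2
s=manip.state();print(s["time"],s["tool_pos"],s["contact_force"])
cv2.imwrite("pics/after.png",manip.grab_frame("scene")["img"])
```

```text
10.1 [ 0.41485771 -0.17437831  0.22549222] [ 0.30187771 -0.37823026  1.08659799]
```

View pics/after.png

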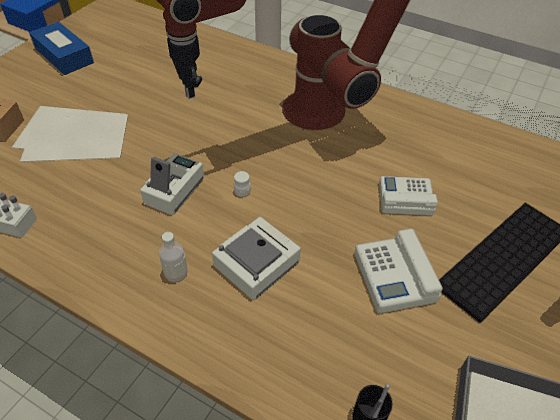

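The reader's lid stands up (160,175), the printer's lid at (252,250) is shut, and the jar, bottle and phone are where they were. I'll wait a little over 1 s more, then hand in.

Emit:
drive_tool:
  motion:
    - [[0,0,0],[0,0,0],1]
    - [[0,0,0],[0,0,0],1]
    - [[0,0,0],[0,0,0],1]
    - [[0,0,0],[0,0,0],1]
    - [[0,0,0],[0,0,0],1]
    - [[0,0,0],[0,0,0],1]
    - [[0,0,0],[0,0,0],1]
    - [[0,0,0],[0,0,0],1]
    - [[0,0,0],[0,0,0],1]
    - [[0,0,0],[0,0,0],1]
    - [[0,0,0],[0,0,0],1]
    - [[0,0,0],[0,0,0],1]

```text
time: 11.35
tool_pos: [0.4149, -0.1744, 0.2255]
tool_rot: [-0.6, 0.6, 0.374, -0.374]
contact_force: [-0.8, -0.1, 1.3]
gripper_width: 0.003
```

Run:
```python
from h import *;from plant import manip;import pickle
a=pickle.load(open("scene.pkl","rb"));f=manip.grab_frame("scene");T=f["world_from_camera"]
P=[]
for v in range(140,215):
    for u in range(138,185):
        z=f["range_z"][v,u]
        if z>0:
            o,d=ray(f,(u,v),T);P.append(o+d*z)
P=np.array(P);Q=P[P[:,2]>.085];A=np.array([Q[:,2]-.06]).T
print("lid pts",len(Q),"zmax",Q[:,2].max())
top=Q[Q[:,2]>Q[:,2].max()-.005].mean(0);lo=Q[Q[:,2]<.092].mean(0);d=top-lo
print("lid angle ~",np.pi-np.arctan2(d[2],d[0]),np.arcsin(min(1,(Q[:,2].max()-.06)/.09)))
d=cv2.absdiff(a["img"],f["img"]).max(2)
for n,b in(("jar",(230,168,255,200)),("gel",(155,230,190,285)),("phone",(352,225,445,315)),("printer",(210,215,302,298))):
    print(n,"changed px",(d[b[1]:b[3],b[0]:b[2]]>60).sum())
manip.job_done()
```

```text
lid pts 468 zmax 0.15236968640158643
lid angle ~ 1.219265096624501 1.5707963267948966
jar changed px 0
gel changed px 0
phone changed px 346
printer changed px 0
the job is handed in; nothing more can be done
```

The reader's lid is open and the job is handed in, about 11.4 s into the 32 s allowed. I pressed the pad once with the shut fingertips, in small steps. After 3.5–5 mm of travel the force had dropped from 3 N to about 2 N, so I pressed slightly further, then lifted the hand up and to the front.

- **Reader lid:** the last depth picture gives an angle of about 1.22 rad, against 1.25 for fully open. My second estimate, from the lid's top edge height, came out saturated at 1.57 and is not usable. The lid was up when checked about 2.4 s after the hand was clear, and again more than a second later.
- **Printer, jar and bottle:** there was no change between the first and last scene pictures, and the printer's lid is still shut.
- **Phone:** 346 pixels changed in its region. I put this down to the arm's shadow having moved off it. It looks to be in the same place and the arm never came near it, but I didn't measure its position.
- **Fingertip offset:** contact came at a TCP reading of 0.047 m, not the expected 0.072 m. The shut fingers end about 25 mm behind the stated TCP, so I went by force and depth instead of the nominal height.
- **Last force reading:** 1.3 N on the tool with the hand in free air, slightly above the usual noise of about 1 N.

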